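# Clamp the jar in the crank vice

### The job

Lift the glass jar off the lazy susan and stand it on the bed of the jar vice between the sliding jaw and the V-shaped stop, then take the vice's crank by its loose turning sleeve and, keeping hold of the sleeve, wind it clockwise until the jaw holds the jar snugly against the stop. Feel for the jar coming up tight and stop there, for the glass must not be dropped, knocked over or squeezed hard; then let go, leaving the jar upright and clamped and the bowl, spoon holder and striker where they are.

Things in the scene. Friction and masses are not known exactly. Their poses are not given: they have to be found in the camera images.
- jar_mid (a point): Glass jar with a flat aluminium screw lid, one piece: round, upright, 60 mm diameter, 110 mm tall (lid 60 mm diameter, the top 24 mm), 0.3 to 0.56 kg. The point is its centre, 55 mm above its underside; z is up its axis. It starts on the lazy susan, whose top is 28 mm above the board. Best taken by the lid from above.
- lazy_susan: Pale beech round tray, 300 mm diameter, 28 mm high, parked and does not turn; origin at the centre of its underside on the board. It carries the jar, the bowl and the spoon holder about 85 to 90 mm from its centre, 120 degrees apart.
- seat (a point): Point on top of the wooden bed of the screwed-down vice, 20 mm above the board, where the jar is to be stood: a jar standing within 5 mm of it is clear of jaw and stop. Axes: +y points from the jaw to the stop, x across the vice, z up.
- jaw: Sliding jaw of the vice, 54 mm wide, rubber faced, top 72 mm above the board. Origin mid-face, at board height; axes as seat; travels to +y. At crank 0 its face is 65 mm to the -y side of seat. Push at the sleeve above the drag, times 6, is the jaw force: 3 to 5 N over is snug (18 to 30 N), under 2 N loose, 11 N over (70 N) harms the glass; once tight it rises fast, about 2 N per 0.04 rad.
- crank_axis (a point): Point on the crank's vertical axis, on the grey gearbox 170 mm to the -y side of seat, 85 mm above the board, level with the top of the crank arm. Same axes as seat. Sliding the jar over the bed before it comes up tight adds less than 1.5 N to the push at the sleeve.
- crank (a joint): Crank angle in rad, growing clockwise seen from above; 0 with the arm along -y of seat; starts at 0 to 0.8, runs to 7. Each rad moves the jaw 10 mm, so 3 to 5.5 rad of winding is needed. It drags with a steady 0.25 N m (4 N at the sleeve) and stays where left, holding up to 25 N of jaw force (above that it backs off a little when let go).
- sleeve: The crank's grip: an upright dark wooden sleeve, 22 mm diameter, 58 mm long, spinning freely about its own vertical axis, 60 mm from the crank's axis. Origin at its centre, 117 mm above the board; lower end 3 mm above the crank arm. z is up; its x and y turn with it. It can be held from above with an unchanging hand as it goes round. Turn the crank by this sleeve only.
- bowl: Orange plastic bowl, 100 mm across, 45 mm high, on the lazy susan; leave alone. Origin at the centre of its underside.
- spoon_holder: Steel cup, 64 mm diameter, 95 mm high with spoon handles reaching 130 mm, on the lazy susan; leave alone. Origin at the centre of its underside.
- striker: Yellow carrom striker, a disc 41 mm diameter and 11 mm thick, lying on the board; leave alone. Origin at the centre of its underside.
- vice: The jar vice; origin at board height 20 mm below seat, same axes. Its bed spans x -45 to 45, y -235 to 95 mm. On the +y side is a steel V-stop, top 66 mm above the board, a 90 degree V open to -y. It was set by hand: a jar pushed home in it has its axis somewhere 6 to 18 mm to the +y side of seat, in line with it in x; where exactly is not measured and must be felt.
There are look-alikes about, which are no part of the job. What is shaped like the part that bears jar_mid but pink or yellow is not meant.

How it is judged:
By the outcome, as a careful person would: the job done as asked, in the order asked, and still so for the second after the job is handed in, with the robot touching nothing.
It also fails if it takes over 72 s, if anything falls off the work surface, if the arm or the gripper's body presses on something with over 40 N, if the wrist force passes 120 N, or if a joint passes its speed limit or range.

### The arm

A 6-joint arm with a two-finger parallel gripper is mounted at the origin on the work surface. World frame = base frame: x ahead of the robot, y to its left, z up, the work surface at z = 0. Lengths are in m, angles in rad, forces in N, time in s.
With the tool pointing down it reaches from about 0.375 to 0.975 m from the base axis. Payload 3.8 kg.
Tool frame: the origin (TCP) lies midway between the tips of the shut fingers; the grasp point (between the pads) lies 19 mm behind it; z points along the fingers, y is the direction in which the jaws open and shut (so a half turn about z gives the same grasp; the last joint's range is limited). The gripper opens to 85 mm and grips with 20 to 120 N. Pads are 22 mm wide; open, the fingers measure 114 mm over their backs; the gripper's body (76 mm by 85 mm) begins 54 mm behind the grasp point. The pads swing forward as they close: fully open they stand 13 mm farther back than shut.
Start: joints at [-0.037, 0.264, 1.604, -0, 1.274, -0.037], TCP at [0.675, -0, 0.231] pointing down, gripper open.
Joint ranges: [-2.63, 2.63], [-0.94, 2.18], [0.31, 2.57], [-1.31, 4.45], [0, 2.66], [-2.55, 2.55]. Speed limits (rad/s): [2.57, 2.57, 3.14, 3.14, 3.14, 3.14].

### API

Orientations are given as a rotation vector (axis times angle).
In Python, from workcell import bot gives the robot as it stands.
- The arm moves only by the shell command python3 -m inch 'ROWS' [FORCE]. ROWS is JSON, a list of rows, each an object of numbers: "dx", "dy", "dz": the shift along the tool's x, y, z in m; "ax", "ay", "az": the turn, a rotation vector about the tool's x, y, z in degrees; "fingers": the opening, from -1 (shut) to 1 (fully open). A call has 1 to 20 rows; each row is the pose to reach, as a shift and turn from the pose measured when the call began, along the tool's axes at that moment; what a row does not reach only later rows make up. A row lasts 1/8 s, in which the tool goes at most 62.5 mm and 10.7 degrees, less where a joint would pass 70% of its speed; a pose out of reach is approached as far as the arm can. A call with a gripper value outside its range is refused whole. The fingers move at their own pace and stop on an object; FORCE is the grip in N (left out, the last holds). Time passes only in rows, so rows that repeat a pose let the fingers close. It gives the time, the measured TCP pose, the force and the opening at its end, in the units of the state.
- bot.read_state(): the state, without advancing time (a new reading comes with each control period).
- bot.read_camera(name): name is "scene" or "side" or "wrist"; returns (picture, depth): 480x640x3 uint8, blue, green, red; 480x640 float32, m along the optical axis (not along the pixel's ray), 0 where there is no reading.
- bot.get_calibration(name): a dict with "intrinsics" (3x3 intrinsics, pixels), "view" (4x4, takes a point from world to camera coordinates). Camera axes: x right, y down, z forward; pixel columns grow to the right and rows downward; lengths in m; the calibration is good to about 2 mm. A picture is of the moment at which its call begins: read the wrist's pose just before it. get_calibration takes no time and is no camera call; for the wrist camera it gives the pose at the moment of the call.
- bot.finish_job(): hands the job in, once; it reports no verdict.
Trained networks look in the newest picture that a camera, given by its name, has taken for a name from the list of things; names that differ only in an ending like _2 or _b are one class to them, and where a whole thing is asked for, a point or a joint stands for the part that bears it (a point fixed in the world has none). Each returns a list of dicts, best first, with "p" (0 to 1); they miss things now and then, are a little off and sometimes report something else, mostly with a low value. They report only what shows in the picture. A call takes as long as a camera call. They do not tell look-alikes from the thing itself.
- bot.masks_of(camera, thing): "region" (480x640 bool, what is visible of it) and "box" ([left, top, right, bottom] in pixels, round what is visible of it).
The state is a dict: "time": time; "q": joint angles; "joint_vel": joint speeds; "joint_torque": joint torques, N m; "tool_pos": TCP position; "tcp_rot": TCP orientation; "wrist_force": force on the tool from outside, world axes, zero at the start; "torque": the same for the moment, N m; "width": opening from 0.0 (shut) to 1.0 (fully open).
Only numpy, scipy, OpenCV 4.12 (cv2) and the standard library are available. Lean on these libraries where they do the work, as an engineer would, in place of code of your own. Each camera call takes 0.05 s, during which the arm holds its last target. There are 200 camera calls.

## Working session

There is one attempt and no reset: what is moved stays moved. The work goes in short steps, Python scripts to look and compute and a shell command to move; the robot and the scene stay as the last step left them, time stands still between calls to the robot, and variables do not carry over. Pictures are saved under pics/ and viewed, about 8 in all and at most 12, crops included, and the job is handed in when it is done.

```bash
mkdir -p pics; ls; cat > h.py <<'E'
import numpy as np, cv2
from workcell import bot
def cloud(cam, depth, cal=None):
    c=cal or bot.get_calibration(cam); K=np.array(c["intrinsics"]); V=np.array(c["view"])
    v,u=np.mgrid[0:480,0:640]; z=depth
    P=np.stack([(u-K[0,2])*z/K[0,0],(v-K[1,2])*z/K[1,1],z],-1)
    R,t=V[:3,:3],V[:3,3]
    W=(P-t)@R
    W[depth<=0]=np.nan
    return W
E
python3 - <<'E'
from h import *
s=bot.read_state(); print({k:np.round(v,3) for k,v in s.items()})
for c in ("scene","side"):
    im,d=bot.read_camera(c); cv2.imwrite(f"pics/{c}0.png",im); np.save(f"{c}0.npy",cloud(c,d))
    for t in ("jar_mid","lazy_susan","sleeve","jaw","vice","bowl","spoon_holder","striker","crank"):
        for m in bot.masks_of(c,t)[:3]:
            W=cloud(c,d)[m["region"]]; W=W[~np.isnan(W[:,0])]
            if len(W): print(c,t,round(m["p"],2),m["box"],np.round(np.median(W,0),3),np.round(np.percentile(W,2,0),3),np.round(np.percentile(W,98,0),3))
E
```

```text
pics
{'time': np.float64(0.0), 'q': array([-0.037,  0.265,  1.605,  0.   ,  1.274, -0.037]), 'joint_vel': array([-0.   ,  0.   , -0.001, -0.   ,  0.   ,  0.001]), 'joint_torque': array([ 1.0000e-03, -5.1512e+01, -3.6731e+01, -0.0000e+00,  1.3000e-02,
        0.0000e+00]), 'tool_pos': array([0.674, 0.   , 0.23 ]), 'tcp_rot': array([-2.22e+00, -2.22e+00,  2.00e-03]), 'wrist_force': array([-0.337,  0.091,  0.092]), 'torque': array([ 0.014, -0.054,  0.021]), 'width': np.float64(1.004)}
scene jar_mid 0.93 [412.5, 225.2, 456.4, 284.6] [0.641 0.211 0.109] [0.599 0.188 0.029] [0.651 0.242 0.14 ]
scene jar_mid 0.83 [452.3, 313.2, 505.6, 376.0] [0.81  0.273 0.096] [0.771 0.252 0.005] [0.824 0.305 0.112]
scene jar_mid 0.55 [280.5, 277.1, 313.0, 335.5] [ 0.747 -0.025  0.097] [ 0.705 -0.053  0.006] [0.758 0.002 0.112]
scene lazy_susan 0.73 [364.7, 187.0, 511.9, 307.1] [0.577 0.251 0.028] [0.409 0.107 0.016] [0.68  0.38  0.031]
scene lazy_susan 0.52 [458.6, 200.4, 505.3, 241.0] [0.498 0.338 0.055] [0.469 0.286 0.032] [0.561 0.376 0.074]
scene sleeve 0.69 [160.8, 196.1, 177.4, 222.2] [ 0.573 -0.273
[... 1656 characters left out ...]
 0.553 -0.29   0.094] [ 0.57  -0.272  0.148]
side jaw 0.79 [337.2, 290.2, 391.4, 346.1] [ 0.581 -0.133  0.049] [ 0.559 -0.18   0.026] [ 0.611 -0.12   0.074]
side vice 0.7 [277.6, 274.4, 454.1, 427.4] [ 0.569 -0.214  0.022] [ 0.529 -0.296  0.006] [0.639 0.005 0.145]
side bowl 0.6 [191.9, 177.5, 235.7, 202.2] [0.533 0.357 0.065] [0.466 0.2   0.02 ] [0.573 0.44  0.124]
side spoon_holder 0.58 [193.7, 178.9, 239.4, 249.6] [0.468 0.163 0.093] [0.442 0.153 0.03 ] [0.502 0.216 0.147]
side striker 0.6 [358.5, 227.0, 375.7, 240.9] [0.757 0.09  0.012] [0.743 0.073 0.003] [0.775 0.111 0.014]
side crank 0.68 [392.2, 324.5, 418.6, 383.1] [ 0.56  -0.284  0.118] [ 0.553 -0.29   0.079] [ 0.601 -0.22   0.148]
```

View pics/scene0.png

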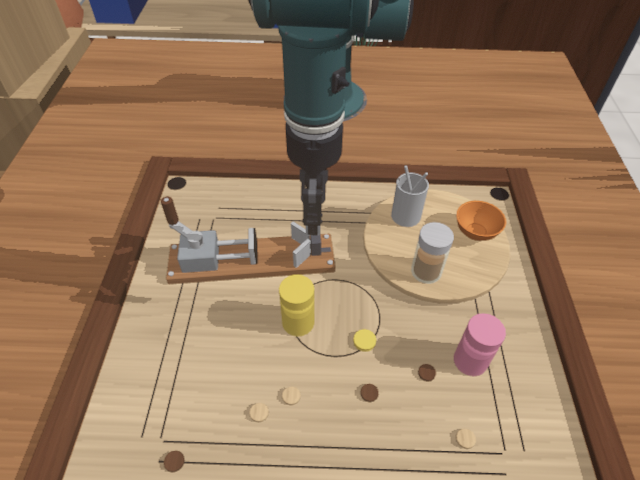

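View pics/side0.png

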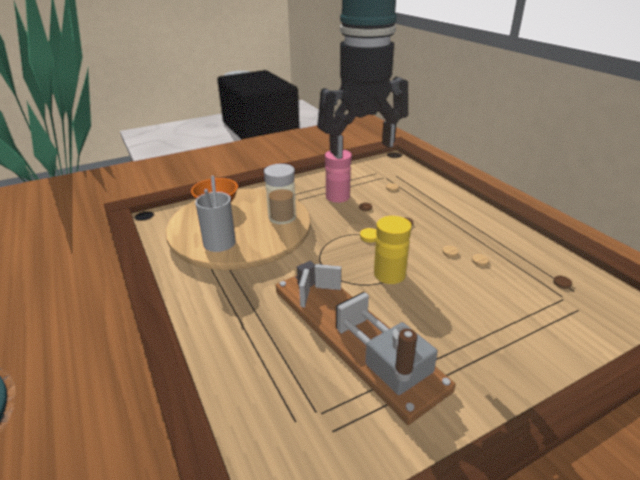

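The scene view shows the real jar with grey lid at about (434,252). The vice runs from (167,265) to (335,255), with the sleeve at (169,209). The yellow and pink jars are look-alikes. Next I'll fit the geometry.

```bash
cat > fit.py <<'E'
from h import *
from scipy.optimize import minimize
def circ(p,r):
    f=lambda c:np.sum(np.minimum(abs(np.hypot(p[:,0]-c[0],p[:,1]-c[1])-r),.01))
    return minimize(f,p.mean(0)[:2],method="Nelder-Mead").x
W={c:np.load(f"{c}0.npy") for c in("scene","side")}
A=np.concatenate([w.reshape(-1,3) for w in W.values()])
for n,B in [(c,w.reshape(-1,3)) for c,w in W.items()]+[("both",A)]:
    def box(x0,x1,y0,y1,z0,z1): return B[(B[:,0]>x0)&(B[:,0]<x1)&(B[:,1]>y0)&(B[:,1]<y1)&(B[:,2]>z0)&(B[:,2]<z1)]
    p=box(.56,.68,.16,.27,.132,.145); hull=cv2.convexHull(p[:,:2].astype(np.float32)); print(n,"lid",len(p),cv2.minEnclosingCircle(hull),np.median(p[:,2]))
    p=box(.50,.70,-.36,.08,.015,.024); r=cv2.minAreaRect(p[:,:2].astype(np.float32)*1000); print(" bed",len(p),r)
    p=box(.52,.62,-.34,-.22,.098,.142); print(" sleeve side",circ(p,.011)); p=box(.52,.62,-.34,-.22,.142,.152); print(" sleeve top",len(p),cv2.minEnclosingCircle(p[:,:2].astype(np.float32)))
    p=box(.52,.66,-.2,-.09,.05,.068); print(" jaw",len(p),p.min(0),p.max(0))
E
python3 fit.py
```

```text
scene lid 709 ((0.622054398059845, 0.21693013608455658), 0.03055252507328987) 0.1376680580994345
 bed 3684 ((599.6427612304688, -160.25608825683594), (399.46728515625, 197.2730255126953), 89.98746490478516)
 sleeve side [ 0.58227427 -0.26813013]
 sleeve top 86 ((0.5674041509628296, -0.2753177583217621), 0.010692150332033634)
 jaw 230 [ 0.56019137 -0.19998654  0.05018284] [ 0.63393023 -0.1124566   0.06788921]
side lid 387 ((0.6182832717895508, 0.21385346353054047), 0.03129687160253525) 0.13886778140784922
 bed 5037 ((581.1080932617188, -160.74655151367188), (370.2338562011719, 186.26963806152344), 79.24591827392578)
 sleeve side [ 0.55165406 -0.29326066]
 sleeve top 249 ((0.5636075139045715, -0.2789442539215088), 0.011257251724600792)
 jaw 359 [ 0.55752377 -0.19999444  0.05004405] [ 0.62957906 -0.1228939   0.06795516]
both lid 1096 ((0.6201703548431396, 0.2144448310136795), 0.03216494247317314) 0.1380918302061181
 bed 8721 ((600.5096435546875, -160.43618774414062), (399.90447998046875, 197.2711639404297), 89.73580169677734)
 sleeve side [ 0.56451437 -0.2781149 ]
 sleeve top 335 ((0.5646839141845703, -0.2766757607460022), 0.013562868349254131)
 jaw 589 [ 0.55752377 -0.19999444  0.05004405] [ 0.63393023 -0.1124566   0.06795516]
```

```bash
python3 - <<'E'
from h import *
c=bot.get_calibration("wrist");V=np.array(c["view"]);print(c["intrinsics"]);print("campos",-V[:3,:3].T@V[:3,3],"\n",V[:3,:3])
E
python3 -m inch '[{"dx":-0.06,"dy":-0.03,"dz":-0.05},{"dx":-0.12,"dy":-0.06,"dz":-0.1},{"dx":-0.16,"dy":-0.07,"dz":-0.13},{"dx":-0.16,"dy":-0.07,"dz":-0.13},{"dx":-0.16,"dy":-0.07,"dz":-0.13}]'
python3 - <<'E'
from h import *
c=bot.get_calibration("wrist");V=np.array(c["view"]);print("campos",-V[:3,:3].T@V[:3,3])
im,d=bot.read_camera("wrist"); cv2.imwrite("pics/w1.png",im); np.save("w1.npy",cloud("wrist",d,c))
E
```

```text
[[420.87713107   0.         316.9605332 ]
 [  0.         420.87713107 245.08444325]
 [  0.           0.           1.        ]]
campos [0.67493517 0.06702148 0.3731458 ] 
 [[ 9.99999033e-01  1.26816906e-03 -5.71536394e-04]
 [ 1.37459352e-03 -9.63867253e-01  2.66379484e-01]
 [-2.13070996e-04 -2.66380011e-01 -9.63868064e-01]]
campos [0.67493517 0.06702148 0.3731458 ]invalid input at $[0]: expected keys dx, dy, dz, ax, ay, az, fingers
```

View pics/w1.png

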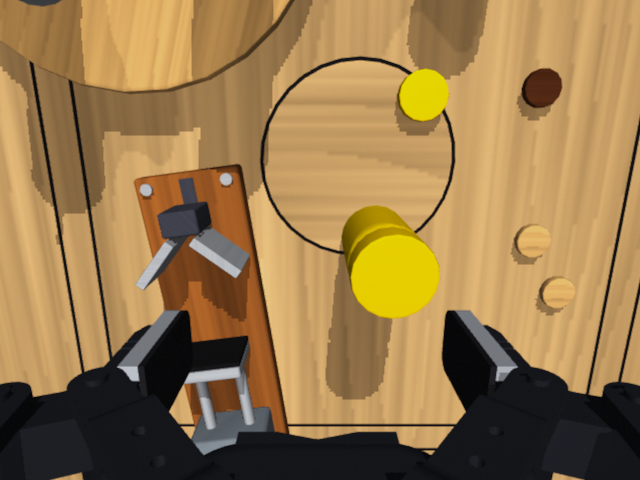

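This first wrist view shows the +y end of the bed (135–245, 165–185), the V-stop at (190,245) and the jaw at (220,355). Rows need every key, so the move was refused. I'll resend it.

```bash
python3 -m inch '[{"dx":-0.05,"dy":-0.02,"dz":-0.03,"ax":0,"ay":0,"az":0,"fingers":1},{"dx":-0.10,"dy":-0.04,"dz":-0.06,"ax":0,"ay":0,"az":0,"fingers":1},{"dx":-0.15,"dy":-0.06,"dz":-0.09,"ax":0,"ay":0,"az":0,"fingers":1},{"dx":-0.2,"dy":-0.08,"dz":-0.11,"ax":0,"ay":0,"az":0,"fingers":1},{"dx":-0.25,"dy":-0.08,"dz":-0.11,"ax":0,"ay":0,"az":0,"fingers":1},{"dx":-0.25,"dy":-0.08,"dz":-0.11,"ax":0,"ay":0,"az":0,"fingers":1},{"dx":-0.25,"dy":-0.08,"dz":-0.11,"ax":0,"ay":0,"az":0,"fingers":1}]'
cat > fit2.py <<'E'
from h import *
c=bot.get_calibration("wrist");V=np.array(c["view"]);print("campos",-V[:3,:3].T@V[:3,3])
im,d=bot.read_camera("wrist"); cv2.imwrite("pics/w2.png",im); W=cloud("wrist",d,c); np.save("w2.npy",W)
hsv=cv2.cvtColor(im,cv2.COLOR_BGR2HSV)
for t in("sleeve","jaw","vice","crank"):
    for m in bot.masks_of("wrist",t)[:2]: print(t,round(m["p"],2),m["box"],np.round(np.nanmedian(W[m["region"]],0),4))
B=W.reshape(-1,3)
def box(z0,z1): return B[(B[:,2]>z0)&(B[:,2]<z1)&(B[:,0]<.68)]
m=((W[...,2]>.013)&(W[...,2]<.027)).astype(np.uint8)
n,l,st,ce=cv2.connectedComponentsWithStats(m)
for i in range(1,n):
    if st[i,4]>1000:
        p=W[l==i][:,:2].astype(np.float32)*1000; r=cv2.minAreaRect(p); print("bed",st[i],r)
p=box(.141,.153);print("sleeve top",len(p),cv2.minEnclosingCircle(p[:,:2].astype(np.float32)),np.median(p,0))
E
python3 fit2.py
```

```text
time: 1.92
tool_pos: [0.5948, -0.2498, 0.3409]
tcp_rot: [-2.221, -2.22, -0.0]
wrist_force: [-0.2, -0.3, -0.4]
width: 1.0
campos [ 0.59487859 -0.18293231  0.48280665]
sleeve 0.91 [265.1, 223.2, 298.9, 261.5] [ 0.5648 -0.2737  0.1441]
sleeve 0.67 [266.5, 163.7, 336.5, 262.7] [ 0.578  -0.2589  0.0865]
jaw 0.6 [275.1, 52.0, 338.4, 147.6] [ 0.5844 -0.1359  0.0469]
jaw 0.4 [254.7, 1.8, 368.1, 262.5] [ 0.5883 -0.1695  0.0203]
vice 0.93 [253.0, 0.0, 369.4, 261.5] [ 0.5884 -0.1696  0.0202]
crank 0.81 [270.5, 164.5, 335.6, 260.0] [ 0.5782 -0.258   0.0865]
bed [   10     0   630   324 35056] ((636.7335205078125, -234.46578979492188), (351.229248046875, 695.8202514648438), 89.97882843017578)
bed [  253     0   115   236 10288] ((591.017578125, -174.63018798828125), (90.28245544433594, 243.4284210205078), 7.695194244384766)
bed [ 296   77   34   67 1676] ((589.54638671875, -164.31643676757812), (27.284318923950195, 64.10652923583984), 7.830482006072998)
sleeve top 513 ((0.5636236667633057, -0.2789347469806671), 0.01101559866219759) [ 0.56386045 -0.27816601  0.14533025]
```

View pics/w2.png

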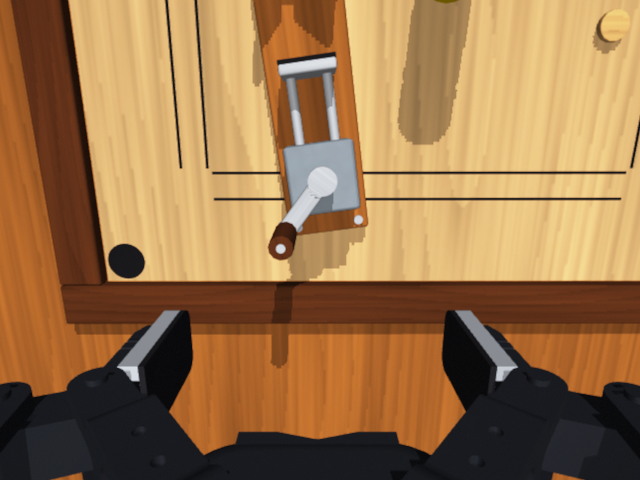

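The vice fit works. The bed yaw is 7.7° and the bed width measures 90.3 mm. That gives seat ≈ (0.576,-0.062), crank axis ≈ (0.5986,-0.2308) and sleeve ≈ (0.5636,-0.279), with the sleeve at radius 59.5 mm and crank ≈ 0.76. The picture shows the sleeve at (281,246) and the hub at (322,182). Next I'll move over the jar.

```bash
python3 -m inch '[{"dx":0.06,"dy":0.005,"dz":0,"ax":0,"ay":0,"az":0,"fingers":1},{"dx":0.12,"dy":0.01,"dz":0,"ax":0,"ay":0,"az":0,"fingers":1},{"dx":0.18,"dy":0.015,"dz":0,"ax":0,"ay":0,"az":0,"fingers":1},{"dx":0.24,"dy":0.02,"dz":0,"ax":0,"ay":0,"az":0,"fingers":1},{"dx":0.30,"dy":0.025,"dz":0.01,"ax":0,"ay":0,"az":0,"fingers":1},{"dx":0.36,"dy":0.025,"dz":0.02,"ax":0,"ay":0,"az":0,"fingers":1},{"dx":0.42,"dy":0.025,"dz":0.03,"ax":0,"ay":0,"az":0,"fingers":1},{"dx":0.48,"dy":0.025,"dz":0.04,"ax":0,"ay":0,"az":0,"fingers":1},{"dx":0.495,"dy":0.025,"dz":0.04,"ax":0,"ay":0,"az":0,"fingers":1},{"dx":0.495,"dy":0.025,"dz":0.04,"ax":0,"ay":0,"az":0,"fingers":1},{"dx":0.495,"dy":0.025,"dz":0.04,"ax":0,"ay":0,"az":0,"fingers":1}]'
python3 - <<'E'
from h import *
c=bot.get_calibration("wrist"); s=bot.read_state(); print(s["tool_pos"],s["wrist_force"])
im,d=bot.read_camera("wrist"); cv2.imwrite("pics/w3.png",im); W=cloud("wrist",d,c); np.save("w3.npy",W)
for t in("jar_mid","bowl","spoon_holder"):
    for m in bot.masks_of("wrist",t)[:2]:
        P=W[m["region"]]; P=P[~np.isnan(P[:,0])]; print(t,round(m["p"],2),m["box"],np.round(np.median(P,0),4),np.round(P.max(0),4))
        if t=="jar_mid":
            Q=P[(P[:,2]>.130)][:,:2].astype(np.float32); print(len(Q),cv2.minEnclosingCircle(Q),Q.mean(0))
W1=np.load("w1.npy"); m=((W1[...,2]>.013)&(W1[...,2]<.025)&(W1[...,0]<.66)&(W1[...,1]<.06)).astype(np.uint8)
n,l,st,ce=cv2.connectedComponentsWithStats(m)
for i in range(1,n):
    if st[i,4]>2000: print("bed",st[i],cv2.minAreaRect(W1[l==i][:,:2].astype(np.float32)*1000))
E
```

```text
time: 3.55
tool_pos: [0.6197, 0.2451, 0.3019]
tcp_rot: [2.22, 2.222, 0.0]
wrist_force: [0.3, -0.2, -0.2]
width: 1.0
[0.61966633 0.24514436 0.30185099] [ 0.30920686 -0.19718619 -0.1696003 ]
jar_mid 0.97 [279.1, 195.3, 356.9, 294.7] [0.6189 0.2222 0.1371] [0.658  0.2444 0.1398]
4586 ((0.6188516616821289, 0.2145060896873474), 0.030125925317406654) [0.61881083 0.2158736 ]
jar_mid 0.96 [379.5, 395.6, 439.8, 454.7] [ 0.7228 -0.0016  0.0433] [0.7551 0.262  0.3872]
2 ((0.6365737915039062, 0.25852078199386597), 0.003990666009485722) [0.6365738  0.25852078]
bowl 0.94 [128.7, 48.8, 246.9, 169.2] [0.5039 0.3309 0.0498] [0.5601 0.3773 0.0749]
spoon_holder 0.64 [96.2, 228.6, 203.8, 330.8] [0.4709 0.1861 0.0948] [0.504  0.2178 0.1614]
bed [  134   165   153   269 15367] ((581.6613159179688, -100.70707702636719), (90.35057067871094, 267.894287109375), 7.673799991607666)
```

```bash
python3 -m inch '[{"dx":-0.03,"dy":-0.001,"dz":0.04,"ax":0,"ay":0,"az":0,"fingers":1},{"dx":-0.03,"dy":-0.001,"dz":0.09,"ax":0,"ay":0,"az":0,"fingers":1},{"dx":-0.03,"dy":-0.001,"dz":0.12,"ax":0,"ay":0,"az":0,"fingers":1},{"dx":-0.03,"dy":-0.001,"dz":0.15,"ax":0,"ay":0,"az":0,"fingers":1},{"dx":-0.03,"dy":-0.001,"dz":0.175,"ax":0,"ay":0,"az":0,"fingers":1},{"dx":-0.03,"dy":-0.001,"dz":0.19,"ax":0,"ay":0,"az":0,"fingers":1},{"dx":-0.03,"dy":-0.001,"dz":0.2,"ax":0,"ay":0,"az":0,"fingers":1},{"dx":-0.03,"dy":-0.001,"dz":0.2,"ax":0,"ay":0,"az":0,"fingers":1},{"dx":-0.03,"dy":-0.001,"dz":0.2,"ax":0,"ay":0,"az":0,"fingers":1}]'
python3 - <<'E'
from h import *
im,d=bot.read_camera("wrist"); cv2.imwrite("pics/w4.png",im); im,d=bot.read_camera("side"); cv2.imwrite("pics/s4.png",cv2.resize(im[60:300,150:450],None,fx=2,fy=2))
E
```

```text
time: 4.88
tool_pos: [0.6198, 0.2151, 0.103]
tcp_rot: [2.221, 2.22, 0.004]
wrist_force: [-0.8, -0.1, 0.2]
width: 1.001
```

View pics/s4.png

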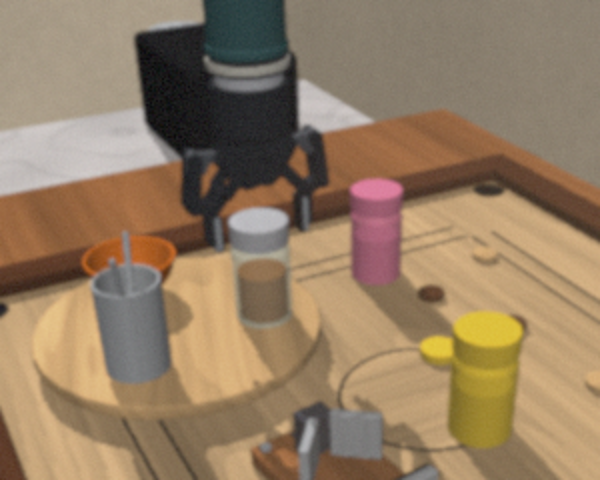

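The fingers straddle the lid at (260,225) in the crop. I'll lower 3 mm, close and lift a little.

```bash
python3 -m inch '[{"dx":0,"dy":-0.001,"dz":0.003,"ax":0,"ay":0,"az":0,"fingers":1},{"dx":0,"dy":-0.001,"dz":0.003,"ax":0,"ay":0,"az":0,"fingers":-0.5},{"dx":0,"dy":-0.001,"dz":0.003,"ax":0,"ay":0,"az":0,"fingers":-0.5},{"dx":0,"dy":-0.001,"dz":0.003,"ax":0,"ay":0,"az":0,"fingers":-0.5},{"dx":0,"dy":-0.001,"dz":0.003,"ax":0,"ay":0,"az":0,"fingers":-0.5},{"dx":0,"dy":-0.001,"dz":0.003,"ax":0,"ay":0,"az":0,"fingers":-0.5},{"dx":0,"dy":-0.001,"dz":0.003,"ax":0,"ay":0,"az":0,"fingers":-0.5},{"dx":0,"dy":-0.001,"dz":0.003,"ax":0,"ay":0,"az":0,"fingers":-0.5}]' 45
python3 -m inch '[{"dx":0,"dy":0,"dz":-0.01,"ax":0,"ay":0,"az":0,"fingers":-0.5},{"dx":0,"dy":0,"dz":-0.03,"ax":0,"ay":0,"az":0,"fingers":-0.5},{"dx":0,"dy":0,"dz":-0.06,"ax":0,"ay":0,"az":0,"fingers":-0.5},{"dx":0,"dy":0,"dz":-0.085,"ax":0,"ay":0,"az":0,"fingers":-0.5},{"dx":0,"dy":0,"dz":-0.085,"ax":0,"ay":0,"az":0,"fingers":-0.5}]'
```

```text
time: 5.98
tool_pos: [0.6191, 0.2153, 0.1005]
tcp_rot: [2.221, 2.22, 0.005]
wrist_force: [0.2, -0.1, 3.9]
width: 0.692
time: 6.6
tool_pos: [0.6209, 0.2158, 0.1894]
tcp_rot: [2.218, 2.218, 0.014]
wrist_force: [0.5, 0.1, -3.5]
width: 0.691
```

```bash
python3 -m inch '[{"dx":-0.02,"dy":-0.003,"dz":0,"ax":0,"ay":0,"az":0,"fingers":-0.5},{"dx":-0.06,"dy":-0.010,"dz":0,"ax":0,"ay":0,"az":0,"fingers":-0.5},{"dx":-0.105,"dy":-0.017,"dz":0,"ax":0,"ay":0,"az":0,"fingers":-0.5},{"dx":-0.15,"dy":-0.024,"dz":0,"ax":0,"ay":0,"az":0,"fingers":-0.5},{"dx":-0.195,"dy":-0.031,"dz":0,"ax":0,"ay":0,"az":0,"fingers":-0.5},{"dx":-0.235,"dy":-0.038,"dz":0,"ax":0,"ay":0,"az":0,"fingers":-0.5},{"dx":-0.265,"dy":-0.043,"dz":0,"ax":0,"ay":0,"az":0,"fingers":-0.5},{"dx":-0.278,"dy":-0.045,"dz":0,"ax":0,"ay":0,"az":0,"fingers":-0.5},{"dx":-0.278,"dy":-0.045,"dz":0,"ax":0,"ay":0,"az":0,"fingers":-0.5},{"dx":-0.278,"dy":-0.045,"dz":0,"ax":0,"ay":0,"az":0,"fingers":-0.5},{"dx":-0.278,"dy":-0.045,"dz":0,"ax":0,"ay":0,"az":0,"fingers":-0.5}]'
python3 - <<'E'
from h import *
s=bot.read_state(); print(s["tool_pos"],s["tcp_rot"],s["wrist_force"])
for c in("side","scene"):
    im,d=bot.read_camera(c); W=cloud(c,d); cv2.imwrite(f"pics/{c}5.png",im)
    B=W.reshape(-1,3); p=B[(abs(B[:,0]-.576)<.045)&(abs(B[:,1]+.062)<.045)&(B[:,2]>.09)&(B[:,2]<.25)]
    print(c,len(p),np.round(p.min(0),3),np.round(p.max(0),3))
    b=p[p[:,2]<.19]; 
    from collections import Counter
    for z in np.arange(.1,.2,.02):
        q=b[(b[:,2]>z)&(b[:,2]<z+.02)]
        if len(q): print(round(z,2),len(q),np.round(q.mean(0),4),np.round(q.min(0)[:2],4),np.round(q.max(0)[:2],4))
E
```

```text
time: 7.98
tool_pos: [0.5759, -0.0611, 0.1881]
tcp_rot: [2.217, 2.22, 0.014]
wrist_force: [-0.9, 0.5, -3.4]
width: 0.687
[ 0.5759315  -0.06112479  0.18808338] [2.21714369 2.21966611 0.01410199] [-0.87819106  0.52994712 -3.35384351]
side 3808 [ 0.531 -0.094  0.117] [ 0.621 -0.032  0.25 ]
0.1 46 [ 0.5653 -0.0828  0.1187] [ 0.5471 -0.0919] [ 0.5997 -0.053 ]
0.12 418 [ 0.5662 -0.0828  0.1301] [ 0.5466 -0.0936] [ 0.6005 -0.0544]
0.14 438 [ 0.5658 -0.0827  0.15  ] [ 0.5466 -0.0929] [ 0.5999 -0.0527]
0.16 452 [ 0.5653 -0.0827  0.17  ] [ 0.546  -0.0932] [ 0.5991 -0.0532]
0.18 233 [ 0.5658 -0.0833  0.1848] [ 0.5465 -0.0926] [ 0.5981 -0.0562]
scene 1541 [ 0.539 -0.089  0.116] [ 0.621 -0.029  0.249]
0.1 34 [ 0.6019 -0.0604  0.1184] [ 0.5873 -0.0862] [ 0.6085 -0.0308]
0.12 239 [ 0.6014 -0.0555  0.13  ] [ 0.5767 -0.0874] [ 0.6107 -0.0293]
0.14 255 [ 0.6012 -0.0559  0.1501] [ 0.5809 -0.0873] [ 0.6091 -0.0302]
0.16 267 [ 0.6008 -0.0563  0.1704] [ 0.5771 -0.0875] [ 0.6098 -0.0298]
0.18 121 [ 0.599  -0.0548  0.1846] [ 0.5758 -0.0871] [ 0.6081 -0.0295]
```

View pics/side5.png

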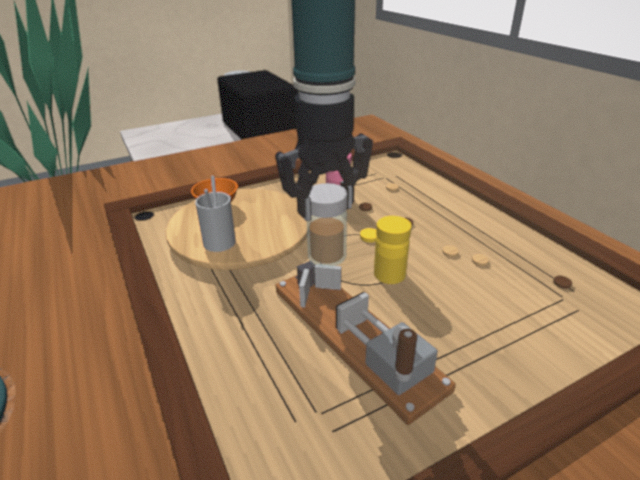

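The jar hangs upright over the bed gap in the side view, at (327,225), with its bottom at z≈0.117. Lowering it now.

```bash
python3 -m inch '[{"dx":-0.001,"dy":0,"dz":0.015,"ax":0,"ay":0,"az":0,"fingers":-0.5},{"dx":-0.001,"dy":0,"dz":0.04,"ax":0,"ay":0,"az":0,"fingers":-0.5},{"dx":-0.001,"dy":0,"dz":0.065,"ax":0,"ay":0,"az":0,"fingers":-0.5},{"dx":-0.001,"dy":0,"dz":0.082,"ax":0,"ay":0,"az":0,"fingers":-0.5},{"dx":-0.001,"dy":0,"dz":0.09,"ax":0,"ay":0,"az":0,"fingers":-0.5},{"dx":-0.001,"dy":0,"dz":0.092,"ax":0,"ay":0,"az":0,"fingers":-0.5},{"dx":-0.001,"dy":0,"dz":0.093,"ax":0,"ay":0,"az":0,"fingers":-0.5},{"dx":-0.001,"dy":0,"dz":0.093,"ax":0,"ay":0,"az":0,"fingers":-0.5}]'
python3 -c "
from h import *
s=bot.read_state(); print(s['tool_pos'],s['wrist_force'],s['torque'])"
```

```text
time: 9.07
tool_pos: [0.5776, -0.0621, 0.0961]
tcp_rot: [2.216, 2.219, 0.016]
wrist_force: [-1.2, 0.3, -3.0]
width: 0.689
[ 0.57760447 -0.06208277  0.09610239] [-1.21765899  0.30555385 -2.95832087] [ 0.00062855 -0.01606534  0.01405567]
```

```bash
python3 -m inch '[{"dx":0,"dy":-0.001,"dz":0.001,"ax":0,"ay":0,"az":0,"fingers":-0.5},{"dx":0,"dy":-0.001,"dz":0.002,"ax":0,"ay":0,"az":0,"fingers":-0.5},{"dx":0,"dy":-0.001,"dz":0.003,"ax":0,"ay":0,"az":0,"fingers":-0.5},{"dx":0,"dy":-0.001,"dz":0.003,"ax":0,"ay":0,"az":0,"fingers":-0.5}]'
python3 -m inch '[{"dx":0,"dy":0,"dz":0.0007,"ax":0,"ay":0,"az":0,"fingers":-0.5},{"dx":0,"dy":0,"dz":0.0012,"ax":0,"ay":0,"az":0,"fingers":-0.5}]'
```

```text
time: 9.57
tool_pos: [0.5764, -0.0621, 0.0929]
tcp_rot: [2.216, 2.219, 0.015]
wrist_force: [0.3, -1.0, -2.5]
width: 0.692
time: 9.82
tool_pos: [0.5767, -0.0621, 0.0926]
tcp_rot: [2.216, 2.219, 0.015]
wrist_force: [-1.8, 0.9, 6.1]
width: 0.691
```

The jar is touching the bed (force went from -3 N to +6 N). I'll release it and rise.

```bash
python3 -m inch '[{"dx":0,"dy":0,"dz":-0.0005,"ax":0,"ay":0,"az":0,"fingers":0.5},{"dx":0,"dy":0,"dz":-0.0005,"ax":0,"ay":0,"az":0,"fingers":1},{"dx":0,"dy":0,"dz":-0.0005,"ax":0,"ay":0,"az":0,"fingers":1},{"dx":0,"dy":0,"dz":-0.0005,"ax":0,"ay":0,"az":0,"fingers":1},{"dx":0,"dy":0,"dz":-0.0005,"ax":0,"ay":0,"az":0,"fingers":1},{"dx":0,"dy":0,"dz":-0.02,"ax":0,"ay":0,"az":0,"fingers":1},{"dx":0,"dy":0,"dz":-0.06,"ax":0,"ay":0,"az":0,"fingers":1},{"dx":0,"dy":0,"dz":-0.11,"ax":0,"ay":0,"az":0,"fingers":1},{"dx":-0.03,"dy":0,"dz":-0.15,"ax":0,"ay":0,"az":0,"fingers":1},{"dx":-0.08,"dy":0,"dz":-0.18,"ax":0,"ay":0,"az":0,"fingers":1},{"dx":-0.13,"dy":0,"dz":-0.2,"ax":0,"ay":0,"az":0,"fingers":1},{"dx":-0.13,"dy":0,"dz":-0.2,"ax":0,"ay":0,"az":0,"fingers":1},{"dx":-0.13,"dy":0,"dz":-0.2,"ax":0,"ay":0,"az":0,"fingers":1}]'
python3 - <<'E'
from h import *
c=bot.get_calibration("wrist"); s=bot.read_state(); print(s["tool_pos"],s["tcp_rot"],s["wrist_force"])
im,d=bot.read_camera("wrist"); cv2.imwrite("pics/w6.png",im); W=cloud("wrist",d,c); B=W.reshape(-1,3)
p=B[(B[:,2]>.122)&(B[:,2]<.14)&(abs(B[:,1]+.062)<.06)&(abs(B[:,0]-.576)<.06)]; print("jar",len(p),cv2.minEnclosingCircle(p[:,:2].astype(np.float32)),np.median(p[:,2]))
p=B[(B[:,2]>.141)&(B[:,2]<.153)&(abs(B[:,1]+.279)<.04)&(abs(B[:,0]-.564)<.04)]; print("sleeve",len(p),cv2.minEnclosingCircle(p[:,:2].astype(np.float32)),np.median(p,0))
E
```

```text
time: 11.45
tool_pos: [0.5745, -0.1926, 0.293]
tcp_rot: [2.217, 2.217, 0.017]
wrist_force: [0.2, -0.2, -0.3]
width: 0.998
[ 0.57449241 -0.19256188  0.29296768] [2.21685268 2.21749084 0.0166409 ] [ 0.19447979 -0.2049756  -0.34753693]
jar 6059 ((0.5776612162590027, -0.06301873922348022), 0.030079545453190804) 0.12923264173422083
sleeve 612 ((0.5641588568687439, -0.2785893976688385), 0.011338749900460243) [ 0.56370438 -0.27737624  0.14534401]
```

View pics/w6.png

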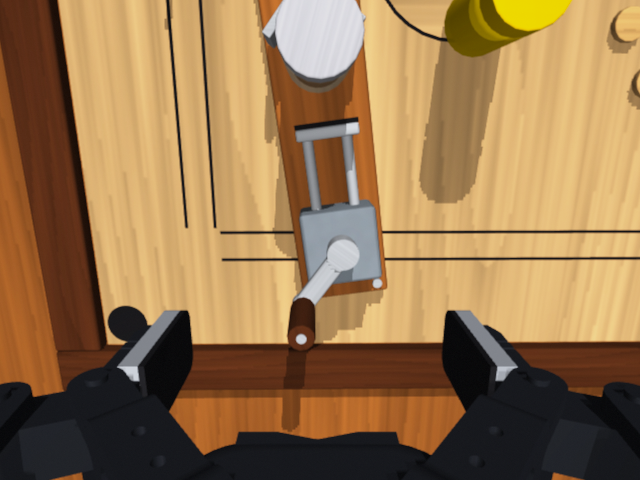

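The jar stands at (0.5777,-0.063), 1.7 mm from the seat, and shows at (320,38) in the picture. The sleeve is at (302,325). Next I'll go down over the sleeve.

```bash
python3 -m inch '[{"dx":-0.04,"dy":-0.006,"dz":0.01,"ax":0,"ay":0,"az":0,"fingers":1},{"dx":-0.075,"dy":-0.011,"dz":0.04,"ax":0,"ay":0,"az":0,"fingers":1},{"dx":-0.086,"dy":-0.013,"dz":0.08,"ax":0,"ay":0,"az":0,"fingers":1},{"dx":-0.086,"dy":-0.013,"dz":0.115,"ax":0,"ay":0,"az":0,"fingers":1},{"dx":-0.086,"dy":-0.013,"dz":0.15,"ax":0,"ay":0,"az":0,"fingers":1},{"dx":-0.086,"dy":-0.013,"dz":0.175,"ax":0,"ay":0,"az":0,"fingers":1},{"dx":-0.086,"dy":-0.013,"dz":0.187,"ax":0,"ay":0,"az":0,"fingers":1},{"dx":-0.086,"dy":-0.013,"dz":0.19,"ax":0,"ay":0,"az":0,"fingers":1},{"dx":-0.086,"dy":-0.013,"dz":0.19,"ax":0,"ay":0,"az":0,"fingers":1}]'
```

```text
time: 12.62
tool_pos: [0.5641, -0.2771, 0.1027]
tcp_rot: [2.215, 2.219, 0.016]
wrist_force: [0.9, -0.2, 0.8]
width: 1.001
```

```bash
python3 -m inch '[{"dx":-0.0015,"dy":0,"dz":0,"ax":0,"ay":0,"az":0,"fingers":0},{"dx":-0.0015,"dy":0,"dz":0,"ax":0,"ay":0,"az":0,"fingers":-1},{"dx":-0.0015,"dy":0,"dz":0,"ax":0,"ay":0,"az":0,"fingers":-1},{"dx":-0.0015,"dy":0,"dz":0,"ax":0,"ay":0,"az":0,"fingers":-1},{"dx":-0.0015,"dy":0,"dz":0,"ax":0,"ay":0,"az":0,"fingers":-1},{"dx":-0.0015,"dy":0,"dz":0,"ax":0,"ay":0,"az":0,"fingers":-1},{"dx":-0.0015,"dy":0,"dz":0,"ax":0,"ay":0,"az":0,"fingers":-1},{"dx":-0.0015,"dy":0,"dz":0,"ax":0,"ay":0,"az":0,"fingers":-1}]' 70
cat > st.py <<'E'
from h import *
import sys
C=np.array([.5986,-.2308]); s=bot.read_state(); p=s["tool_pos"]; F=s["wrist_force"]
v=p[:2]-C; r=np.hypot(*v); e=v/r; t=np.array([e[1],-e[0]])  # clockwise tangent
d=np.array([-np.sin(np.radians(7.69)),np.cos(np.radians(7.69))]); x=np.array([d[1],-d[0]])
a=np.arctan2(-v@x,-v@d)%(2*np.pi)
print("t",round(s["time"],2),"pos",np.round(p,4),"r",round(r,4),"crank",round(a,3),"push",round(-F[:2]@t,2),"radF(out)",round(F[:2]@e,2),"Fz",round(F[2],2),"Mz",round(s["torque"][2],2),"w",round(s["width"],3))
if len(sys.argv)>1:
    R,_=cv2.Rodrigues(np.array(s["tcp_rot"],float)); 
    for i,da in enumerate(map(float,sys.argv[1:])):
        b=a+da; q=C+.0597*(-np.sin(b)*x-np.cos(b)*d); w=np.r_[q-p[:2],0]; w[2]=(.103-p[2])
        print(da,np.round(R.T@w*1000,1))
E
python3 st.py .15 .3 .45 .6 .75 .9 1.05 1.2
```

```text
time: 13.62
tool_pos: [0.5643, -0.2788, 0.1031]
tcp_rot: [2.214, 2.219, 0.016]
wrist_force: [-1.0, 0.2, 5.7]
width: 0.239
t 13.62 pos [ 0.5643 -0.2788  0.1031] r 0.059 crank 0.755 push -0.94 radF(out) 0.45 Fz 5.67 Mz -0.04 w 0.239
0.15 [ 5.2 -7.3  0. ]
0.3 [ 11.9 -13.2  -0. ]
0.45 [ 19.4 -18.   -0.1]
0.6 [ 27.6 -21.7  -0.1]
0.75 [ 36.2 -24.1  -0.1]
0.9 [ 45.1 -25.2  -0.1]
1.05 [ 54. -25.  -0.]
1.2 [ 62.8 -23.4  -0. ]
```

```bash
python3 -m inch '[{"dx":0.0025,"dy":-0.0038,"dz":0,"ax":0,"ay":0,"az":0,"fingers":-1},{"dx":0.0052,"dy":-0.0073,"dz":0,"ax":0,"ay":0,"az":0,"fingers":-1},{"dx":0.0085,"dy":-0.0104,"dz":0,"ax":0,"ay":0,"az":0,"fingers":-1},{"dx":0.0119,"dy":-0.0132,"dz":0,"ax":0,"ay":0,"az":0,"fingers":-1},{"dx":0.0156,"dy":-0.0157,"dz":0,"ax":0,"ay":0,"az":0,"fingers":-1},{"dx":0.0194,"dy":-0.018,"dz":0,"ax":0,"ay":0,"az":0,"fingers":-1}]'
python3 st.py .1 .2 .3 .4 .5 .6 .7 .8 .9 1.0
```

```text
time: 14.38
tool_pos: [0.5472, -0.2596, 0.1032]
tcp_rot: [2.213, 2.217, 0.018]
wrist_force: [6.2, -1.0, -0.2]
width: 0.236
t 14.38 pos [ 0.5472 -0.2596  0.1032] r 0.0589 crank 1.194 push 3.87 radF(out) -4.95 Fz -0.18 Mz -0.06 w 0.236
0.1 [ 5.  -3.3  0.1]
0.2 [10.6 -5.4  0.1]
0.3 [16.3 -7.   0.1]
0.4 [22.2 -7.9  0.1]
0.5 [28.2 -8.2  0.1]
0.6 [34.1 -8.   0.1]
0.7 [40.  -7.2  0.1]
0.8 [45.8 -5.7  0.1]
0.9 [51.5 -3.7  0.2]
1.0 [56.9 -1.2  0.2]
```

```bash
sed -i 's/\.0597/.059/' st.py; python3 -m inch '[{"dx":0.005,"dy":-0.0026,"dz":0,"ax":0,"ay":0,"az":0,"fingers":-1},{"dx":0.0105,"dy":-0.0047,"dz":0,"ax":0,"ay":0,"az":0,"fingers":-1},{"dx":0.0162,"dy":-0.0063,"dz":0,"ax":0,"ay":0,"az":0,"fingers":-1},{"dx":0.0221,"dy":-0.0072,"dz":0,"ax":0,"ay":0,"az":0,"fingers":-1},{"dx":0.028,"dy":-0.0075,"dz":0,"ax":0,"ay":0,"az":0,"fingers":-1},{"dx":0.0339,"dy":-0.0073,"dz":0,"ax":0,"ay":0,"az":0,"fingers":-1},{"dx":0.0397,"dy":-0.0065,"dz":0,"ax":0,"ay":0,"az":0,"fingers":-1},{"dx":0.0455,"dy":-0.005,"dz":0,"ax":0,"ay":0,"az":0,"fingers":-1},{"dx":0.0511,"dy":-0.003,"dz":0,"ax":0,"ay":0,"az":0,"fingers":-1},{"dx":0.0563,"dy":-0.0006,"dz":0,"ax":0,"ay":0,"az":0,"fingers":-1}]'
python3 st.py .1 .2 .3 .4 .5 .6 .7 .8 .9 1.0
```

```text
time: 15.62
tool_pos: [0.5458, -0.2038, 0.1031]
tcp_rot: [2.212, 2.217, 0.015]
wrist_force: [1.4, -5.1, 0.3]
width: 0.24
t 15.62 pos [ 0.5458 -0.2038  0.1031] r 0.0593 crank 2.177 push 3.88 radF(out) -3.5 Fz 0.28 Mz -0.05 w 0.24
0.1 [5.  3.2 0.2]
0.2 [9.7 6.7 0.2]
0.3 [14.2 10.6  0.3]
0.4 [18.2 14.9  0.3]
0.5 [21.7 19.6  0.4]
0.6 [24.8 24.7  0.5]
0.7 [27.3 30.   0.5]
0.8 [29.3 35.5  0.6]
0.9 [30.8 41.3  0.7]
1.0 [31.6 47.1  0.8]
```

```bash
python3 -m inch '[{"dx":0.005,"dy":0.0032,"dz":0,"ax":0,"ay":0,"az":0,"fingers":-1},{"dx":0.0097,"dy":0.0067,"dz":0,"ax":0,"ay":0,"az":0,"fingers":-1},{"dx":0.0142,"dy":0.0106,"dz":0,"ax":0,"ay":0,"az":0,"fingers":-1},{"dx":0.0182,"dy":0.0149,"dz":0,"ax":0,"ay":0,"az":0,"fingers":-1},{"dx":0.0217,"dy":0.0196,"dz":0,"ax":0,"ay":0,"az":0,"fingers":-1},{"dx":0.0248,"dy":0.0247,"dz":0.0003,"ax":0,"ay":0,"az":0,"fingers":-1},{"dx":0.0273,"dy":0.03,"dz":0.0004,"ax":0,"ay":0,"az":0,"fingers":-1},{"dx":0.0293,"dy":0.0355,"dz":0.0005,"ax":0,"ay":0,"az":0,"fingers":-1},{"dx":0.0308,"dy":0.0413,"dz":0.0006,"ax":0,"ay":0,"az":0,"fingers":-1},{"dx":0.0316,"dy":0.0471,"dz":0.0007,"ax":0,"ay":0,"az":0,"fingers":-1}]'
python3 st.py .1 .2 .3 .4 .5 .6 .7 .8 .9 1.0
```

```text
time: 16.88
tool_pos: [0.5922, -0.1707, 0.1031]
tcp_rot: [2.214, 2.22, 0.015]
wrist_force: [-3.8, 0.3, 5.6]
width: 0.241
t 16.88 pos [ 0.5922 -0.1707  0.1031] r 0.0604 crank 3.169 push 3.71 radF(out) 0.67 Fz 5.59 Mz -0.01 w 0.241
0.1 [-1.1  6.   0.1]
0.2 [-1.4 11.9  0.2]
0.3 [-2.2 17.8  0.3]
0.4 [-3.7 23.5  0.3]
0.5 [-5.7 29.   0.4]
0.6 [-8.2 34.3  0.4]
0.7 [-11.3  39.4   0.5]
0.8 [-14.8  44.1   0.5]
0.9 [-18.8  48.4   0.6]
1.0 [-23.2  52.3   0.6]
```

```bash
sed -i 's/\.0590\?\*(/.060*(/; s/\[.5986,-.2308\]/[.5996,-.2303]/' st.py; grep -n "060\|5996" st.py | cut -c1-60; python3 st.py .1 .2 .3 .4 .5 .6 .7 
```

```text
3:C=np.array([.5996,-.2303]); s=bot.read_state(); p=s["tool_
11:        b=a+da; q=C+.060*(-np.sin(b)*x-np.cos(b)*d); w=np
t 16.88 pos [ 0.5922 -0.1707  0.1031] r 0.06 crank 3.152 push 3.7 radF(out) 0.74 Fz 5.59 Mz -0.01 w 0.241
0.1 [0.4 6.  0.1]
0.2 [ 0.2 12.   0.2]
0.3 [-0.5 17.9  0.3]
0.4 [-1.9 23.8  0.3]
0.5 [-3.8 29.4  0.4]
0.6 [-6.3 34.9  0.5]
0.7 [-9.4 40.1  0.5]
```

```bash
python3 -m inch '[{"dx":0.0004,"dy":0.006,"dz":0,"ax":0,"ay":0,"az":0,"fingers":-1},{"dx":0.0002,"dy":0.012,"dz":0,"ax":0,"ay":0,"az":0,"fingers":-1},{"dx":-0.0001,"dy":0.015,"dz":0,"ax":0,"ay":0,"az":0,"fingers":-1},{"dx":-0.0005,"dy":0.0179,"dz":0,"ax":0,"ay":0,"az":0,"fingers":-1},{"dx":-0.0011,"dy":0.0209,"dz":0,"ax":0,"ay":0,"az":0,"fingers":-1},{"dx":-0.0019,"dy":0.0238,"dz":0,"ax":0,"ay":0,"az":0,"fingers":-1},{"dx":-0.0028,"dy":0.0266,"dz":0,"ax":0,"ay":0,"az":0,"fingers":-1},{"dx":-0.0038,"dy":0.0294,"dz":0,"ax":0,"ay":0,"az":0,"fingers":-1},{"dx":-0.005,"dy":0.0322,"dz":0,"ax":0,"ay":0,"az":0,"fingers":-1},{"dx":-0.0063,"dy":0.0349,"dz":0,"ax":0,"ay":0,"az":0,"fingers":-1}]'
python3 st.py .05 .1 .15 .2 .25 .3 .35 
```

```text
time: 18.12
tool_pos: [0.6258, -0.1761, 0.1031]
tcp_rot: [2.217, 2.222, 0.012]
wrist_force: [-6.0, -1.8, 5.9]
width: 0.239
t 18.12 pos [ 0.6258 -0.1761  0.1031] r 0.0601 crank 3.726 push 4.63 radF(out) -4.18 Fz 5.89 Mz 0.05 w 0.239
0.05 [-1.5  2.6  0.1]
0.1 [-3.   5.2  0.1]
0.15 [-4.7  7.7  0.1]
0.2 [-6.4 10.1  0.2]
0.25 [-8.3 12.5  0.2]
0.3 [-10.3  14.7   0.2]
0.35 [-12.4  16.9   0.2]
```

```bash
python3 -m inch '[{"dx":-0.0015,"dy":0.0026,"dz":0,"ax":0,"ay":0,"az":0,"fingers":-1},{"dx":-0.003,"dy":0.0052,"dz":0,"ax":0,"ay":0,"az":0,"fingers":-1},{"dx":-0.0047,"dy":0.0077,"dz":0,"ax":0,"ay":0,"az":0,"fingers":-1},{"dx":-0.0064,"dy":0.0101,"dz":0,"ax":0,"ay":0,"az":0,"fingers":-1}]'
python3 st.py .03 .06 .1 .15 
```

```text
time: 18.62
tool_pos: [0.6347, -0.1815, 0.1031]
tcp_rot: [-2.218, -2.224, -0.011]
wrist_force: [-5.9, -0.2, 7.1]
width: 0.237
t 18.62 pos [ 0.6347 -0.1815  0.1031] r 0.0601 crank 3.899 push 4.69 radF(out) -3.61 Fz 7.08 Mz 0.01 w 0.237
0.03 [-1.2  1.4  0.1]
0.06 [-2.3  2.8  0.1]
0.1 [-3.9  4.6  0.1]
0.15 [-5.9  6.8  0.1]
```

```bash
python3 -m inch '[{"dx":-0.0012,"dy":0.0014,"dz":0,"ax":0,"ay":0,"az":0,"fingers":-1},{"dx":-0.0023,"dy":0.0028,"dz":0,"ax":0,"ay":0,"az":0,"fingers":-1},{"dx":-0.0039,"dy":0.0046,"dz":0,"ax":0,"ay":0,"az":0,"fingers":-1}]'
python3 st.py .03 .06 .1 .15 
```

```text
time: 19.0
tool_pos: [0.6381, -0.1841, 0.103]
tcp_rot: [-2.215, -2.221, -0.009]
wrist_force: [-6.6, -0.4, 6.0]
width: 0.238
t 19.0 pos [ 0.6381 -0.1841  0.103 ] r 0.0602 crank 3.971 push 4.8 radF(out) -4.51 Fz 6.01 Mz 0.04 w 0.238
0.03 [-1.3  1.3  0. ]
0.06 [-2.5  2.6 -0. ]
0.1 [-4.2  4.3 -0. ]
0.15 [-6.4  6.3 -0. ]
```

```bash
python3 -m inch '[{"dx":-0.0013,"dy":0.0013,"dz":0,"ax":0,"ay":0,"az":0,"fingers":-1},{"dx":-0.0026,"dy":0.0026,"dz":0,"ax":0,"ay":0,"az":0,"fingers":-1}]'
python3 st.py .03 .06 .1 .15 
```

```text
time: 19.25
tool_pos: [0.6393, -0.1851, 0.103]
tcp_rot: [-2.212, -2.218, -0.008]
wrist_force: [-7.3, 1.8, 8.0]
width: 0.241
t 19.25 pos [ 0.6393 -0.1851  0.103 ] r 0.0602 crank 3.997 push 6.64 radF(out) -3.49 Fz 8.01 Mz 0.01 w 0.241
0.03 [-1.3  1.2  0. ]
0.06 [-2.6  2.5 -0. ]
0.1 [-4.3  4.2 -0. ]
0.15 [-6.6  6.2 -0.1]
```

```bash
python3 -m inch '[{"dx":-0.0013,"dy":0.0012,"dz":0,"ax":0,"ay":0,"az":0,"fingers":-1},{"dx":-0.0019,"dy":0.0018,"dz":0,"ax":0,"ay":0,"az":0,"fingers":-1}]'
python3 st.py .03 .06 .1 .15 
```

```text
time: 19.5
tool_pos: [0.6395, -0.1853, 0.103]
tcp_rot: [-2.209, -2.215, -0.007]
wrist_force: [-7.7, 1.7, 9.1]
width: 0.243
t 19.5 pos [ 0.6395 -0.1853  0.103 ] r 0.0601 crank 4.002 push 6.9 radF(out) -3.85 Fz 9.13 Mz 0.03 w 0.243
0.03 [-1.3  1.2 -0. ]
0.06 [-2.6  2.5 -0. ]
0.1 [-4.3  4.2 -0.1]
0.15 [-6.6  6.1 -0.1]
```

```bash
python3 -m inch '[{"dx":-0.0013,"dy":0.0012,"dz":0,"ax":0,"ay":0,"az":0,"fingers":-1},{"dx":-0.0022,"dy":0.0021,"dz":0,"ax":0,"ay":0,"az":0,"fingers":-1},{"dx":-0.0022,"dy":0.0021,"dz":0,"ax":0,"ay":0,"az":0,"fingers":-1}]'
python3 st.py .03 .06 .1 .15; python3 -c "
from h import *
for i in range(2):
    im,d=bot.read_camera('side'); cv2.imwrite('pics/s7.png',cv2.resize(im[150:390,250:490],None,fx=2.4,fy=2.4))"; python3 st.py
```

```text
time: 19.88
tool_pos: [0.64, -0.1857, 0.103]
tcp_rot: [-2.205, -2.212, -0.005]
wrist_force: [-8.9, 3.0, 8.6]
width: 0.242
t 19.88 pos [ 0.64   -0.1857  0.103 ] r 0.0602 crank 4.012 push 8.58 radF(out) -3.76 Fz 8.56 Mz 0.02 w 0.242
0.03 [-1.4  1.2 -0.1]
0.06 [-2.6  2.5 -0.1]
0.1 [-4.4  4.1 -0.2]
0.15 [-6.7  6.1 -0.2]
t 19.98 pos [ 0.64   -0.1857  0.103 ] r 0.0602 crank 4.011 push 6.86 radF(out) -4.54 Fz 8.59 Mz 0.07 w 0.236
```

View pics/s7.png

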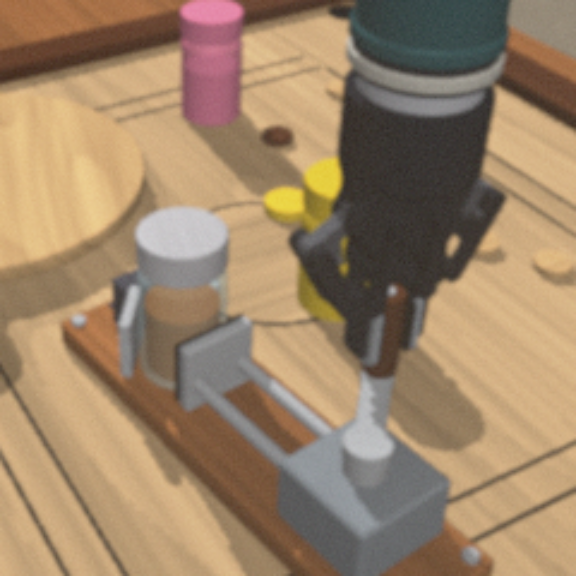

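The side view shows the jar upright between the jaw and the V-stop, with the fingers on the sleeve at (390,330). Force readings are noisy, so I'll average several with the arm held.

```bash
cat > avg.py <<'E'
from h import *
C=np.array([.5996,-.2303]); L=[]
for i in range(10):
    bot.read_camera("side"); s=bot.read_state(); v=s["tool_pos"][:2]-C; e=v/np.hypot(*v); t=np.array([e[1],-e[0]])
    L.append(-s["wrist_force"][:2]@t)
print(np.round(L,2),"mean",np.mean(L))
E
python3 avg.py; python3 st.py .04 .05
```

```text
[7.13 7.87 7.08 6.45 6.8  7.31 6.9  8.01 7.35 7.25] mean 7.214034699974787
t 20.48 pos [ 0.64   -0.1857  0.103 ] r 0.0602 crank 4.012 push 7.25 radF(out) -4.4 Fz 7.43 Mz 0.01 w 0.237
0.04 [-1.8  1.6 -0.1]
0.05 [-2.2  2.1 -0.1]
```

```bash
python3 -m inch '[{"dx":-0.0013,"dy":0.0012,"dz":0,"ax":0,"ay":0,"az":0,"fingers":-1},{"dx":-0.0022,"dy":0.002,"dz":0,"ax":0,"ay":0,"az":0,"fingers":-1},{"dx":-0.0026,"dy":0.0025,"dz":0,"ax":0,"ay":0,"az":0,"fingers":-1},{"dx":-0.0026,"dy":0.0025,"dz":0,"ax":0,"ay":0,"az":0,"fingers":-1}]'
python3 avg.py; python3 st.py .04 .05
```

```text
time: 20.98
tool_pos: [0.6405, -0.1862, 0.103]
tcp_rot: [-2.201, -2.208, -0.003]
wrist_force: [-9.8, 3.0, 9.1]
width: 0.236
[8.75 8.76 8.25 9.07 9.15 8.65 8.39 8.78 7.73 8.73] mean 8.626493280992236
t 21.48 pos [ 0.6405 -0.1861  0.103 ] r 0.0602 crank 4.022 push 8.73 radF(out) -4.47 Fz 9.46 Mz 0.06 w 0.244
0.04 [-1.8  1.6 -0.1]
0.05 [-2.2  2.  -0.1]
```

The push averages 8.6 N, about 4.5 N over the drag (≈27 N at the jaw), which is snug. I'll relax the lead, open, then rise.

```bash
python3 -m inch '[{"dx":0,"dy":0,"dz":0,"ax":0,"ay":0,"az":0,"fingers":-1},{"dx":0,"dy":0,"dz":0,"ax":0,"ay":0,"az":0,"fingers":-1},{"dx":0,"dy":0,"dz":0,"ax":0,"ay":0,"az":0,"fingers":-0.4},{"dx":0,"dy":0,"dz":0,"ax":0,"ay":0,"az":0,"fingers":0.3},{"dx":0,"dy":0,"dz":0,"ax":0,"ay":0,"az":0,"fingers":0.6},{"dx":0,"dy":0,"dz":0,"ax":0,"ay":0,"az":0,"fingers":0.6},{"dx":0,"dy":0,"dz":-0.02,"ax":0,"ay":0,"az":0,"fingers":0.6},{"dx":0,"dy":0,"dz":-0.06,"ax":0,"ay":0,"az":0,"fingers":0.6},{"dx":0,"dy":0,"dz":-0.11,"ax":0,"ay":0,"az":0,"fingers":0.6},{"dx":0,"dy":0,"dz":-0.16,"ax":0,"ay":0,"az":0,"fingers":0.6},{"dx":-0.02,"dy":0,"dz":-0.2,"ax":0,"ay":0,"az":0,"fingers":0.6},{"dx":-0.02,"dy":0,"dz":-0.2,"ax":0,"ay":0,"az":0,"fingers":0.6},{"dx":-0.02,"dy":0,"dz":-0.2,"ax":0,"ay":0,"az":0,"fingers":0.6}]'
python3 - <<'E'
from h import *
c=bot.get_calibration("wrist"); s=bot.read_state(); print(s["tool_pos"],s["wrist_force"])
im,d=bot.read_camera("wrist"); cv2.imwrite("pics/w8.png",im); B=cloud("wrist",d,c).reshape(-1,3)
def near(B,x,y,r,z0,z1): return B[(B[:,2]>z0)&(B[:,2]<z1)&(np.hypot(B[:,0]-x,B[:,1]-y)<r)]
p=near(B,.57,-.05,.06,.122,.14); j=cv2.minEnclosingCircle(p[:,:2].astype(np.float32)); print("jar",j,np.median(p[:,2]),p[:,2].std())
p=near(B,.64,-.186,.03,.141,.153); sl=cv2.minEnclosingCircle(p[:,:2].astype(np.float32)); print("sleeve",len(p),sl)
dr=np.array([-.1338,.991]); x=np.array([.991,.1338]); v=np.array(j[0])-[.5762,-.0622]; print("jar seat x,y",v@x,v@dr)
v=np.array(sl[0])-[.5996,-.2303]; print("crank",np.arctan2(-v@x,-v@dr)%(2*np.pi))
im,d=bot.read_camera("scene"); cv2.imwrite("pics/sc8.png",im); W=cloud("scene",d)
for t in("bowl","spoon_holder","striker"):
    m=bot.masks_of("scene",t)[0]; print(t,m["p"],np.round(np.nanmedian(W[m["region"]],0),3))
E
```

```text
time: 23.1
tool_pos: [0.6435, -0.2098, 0.3034]
tcp_rot: [-2.202, -2.208, -0.004]
wrist_force: [-0.0, -0.9, -0.1]
width: 0.804
[ 0.64353936 -0.20980571  0.30335513] [-0.03514957 -0.85766389 -0.14651165]
jar ((0.5768575072288513, -0.0573219396173954), 0.0298868827521801) 0.12922390734020622 0.0012428755824471787
sleeve 696 ((0.6395396590232849, -0.18605618178844452), 0.010987931862473488)
jar seat x,y 0.0013042741429841066 0.004746183371940856
crank 4.010110578875773
bowl 0.96 [0.497 0.338 0.055]
spoon_holder 0.67 [0.494 0.186 0.094]
striker 0.87 [0.766 0.096 0.011]
```

View pics/w8.png

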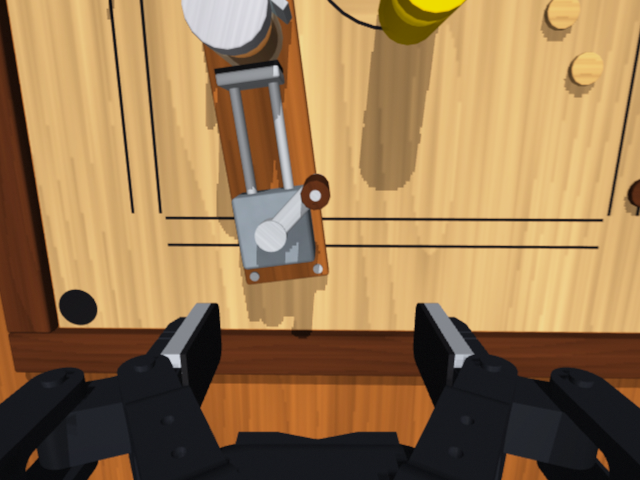

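The crank stayed at 4.01. The jar is upright, centred at (230,10) in the picture, with the jaw pad at (250,72) behind it. It sits at +4.7 mm against an expected 6 to 18 mm, so I'll look from above the stop to check it is seated in the V.

```bash
python3 -m inch '[{"dx":0.05,"dy":-0.015,"dz":0,"ax":0,"ay":0,"az":0,"fingers":0.6},{"dx":0.1,"dy":-0.03,"dz":0,"ax":0,"ay":0,"az":0,"fingers":0.6},{"dx":0.15,"dy":-0.045,"dz":0,"ax":0,"ay":0,"az":0,"fingers":0.6},{"dx":0.2,"dy":-0.06,"dz":0,"ax":0,"ay":0,"az":0,"fingers":0.6},{"dx":0.22,"dy":-0.066,"dz":0,"ax":0,"ay":0,"az":0,"fingers":0.6},{"dx":0.22,"dy":-0.066,"dz":0,"ax":0,"ay":0,"az":0,"fingers":0.6},{"dx":0.22,"dy":-0.066,"dz":0,"ax":0,"ay":0,"az":0,"fingers":0.6}]'
python3 - <<'E'
from h import *
c=bot.get_calibration("wrist"); s=bot.read_state(); print(s["tool_pos"],s["wrist_force"])
im,d=bot.read_camera("wrist"); W=cloud("wrist",d,c); B=W.reshape(-1,3)
V=np.array(c["view"]);K=np.array(c["intrinsics"]); q=V[:3,:3]@[.577,-.05,.1]+V[:3,3]; u,v=(K@q)[:2]/q[2]; print(u,v)
u0,v0=int(np.clip(u-110,0,420)),int(np.clip(v-100,0,280)); cv2.imwrite("pics/w9.png",cv2.resize(im[v0:v0+200,u0:u0+220],None,fx=3,fy=3,interpolation=cv2.INTER_CUBIC))
p=B[(B[:,2]>.122)&(B[:,2]<.14)&(np.hypot(B[:,0]-.577,B[:,1]+.057)<.06)]; j=cv2.minEnclosingCircle(p[:,:2].astype(np.float32)); print("jar",j)
m=((W[...,2]>.013)&(W[...,2]<.026)&(W[...,0]<.66)&(W[...,1]<.06)).astype(np.uint8)
n,l,st,ce=cv2.connectedComponentsWithStats(m)
for i in range(1,n):
    if st[i,4]>1500: print("bed",st[i],cv2.minAreaRect(W[l==i][:,:2].astype(np.float32)*1000))
dr=np.array([-.1338,.991]); x=np.array([.991,.1338]); o=np.array([.5762,-.0622])
for a,b in((.055,.064),(.064,.068)):
    p=B[(B[:,2]>a)&(B[:,2]<b)&(np.hypot(B[:,0]-.57,B[:,1]+.02)<.05)]; r=np.c_[(p[:,:2]-o)@x,(p[:,:2]-o)@dr]*1000
    for k in range(-30,31,5):
        z=r[abs(r[:,0]-k)<2.5]
        if len(z): print(k,len(z),np.round([z[:,1].min(),z[:,1].max()],1),end=" | ")
    print()
E
```

```text
time: 24.22
tool_pos: [0.5765, 0.0096, 0.306]
tcp_rot: [-2.199, -2.207, -0.0]
wrist_force: [0.2, 0.3, 0.1]
width: 0.799
[0.57647855 0.00958839 0.30595978] [0.22513863 0.33170948 0.06739565]
321.79566502507237 283.2203897324876
jar ((0.5769405364990234, -0.056629132479429245), 0.030059397220611572)
bed [   41   150    78   232 10499] ((314.9494934082031, -71.5518798828125), (51.31232452392578, 263.1463928222656), 0.10080067813396454)
bed [ 267  175   96   87 4374] ((569.3031005859375, -11.878284454345703), (90.08863830566406, 88.76514434814453), 7.628859043121338)
bed [ 351  261   27  143 1966] ((621.0579833984375, -139.48104858398438), (21.932788848876953, 172.41453552246094), 7.687155246734619)
-30 10 [21.5 32.1] | -25 10 [18.4 37.4] | -20 17 [23.  41.8] | -15 66 [27.9 69. ] | -10 141 [31.6 69.3] | -5 129 [33.3 69.4] | 0 127 [34.4 69.4] | 5 129 [34.  69.4] | 10 137 [32.8 69.3] | 15 87 [30.1 68.8] | 20 19 [26.1 42.3] | 25 19 [19.7 37.4] | 30 20 [11.4 32.1] | 
-30 60 [17.6 31.7] | -25 60 [17.6 36.9] | -20 64 [23.2 42.2] | -15 65 [28.1 45.8] | -10 51 [31.3 48.2] | -5 8 [33.4 43.9] | 0 7 [34.2 35.1] | 5 9 [34.2 44.8] | 10 51 [33.  48.3] | 15 59 [30.6 46.4] | 20 65 [26.2 40.9] | 25 61 [20.2 37.6] | 30 63 [12.4 31.6] |
```

View pics/w9.png

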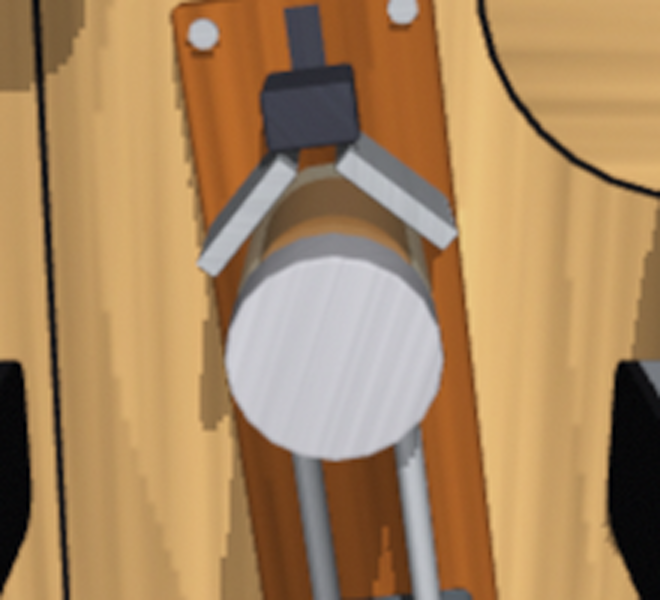

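This crop shows the jar upright, close to the right V plate (400,190), with the left plate at (245,215) perhaps slightly clear. I'll measure both gaps from the depth.

```bash
cat > gap.py <<'E'
from h import *
c=bot.get_calibration("wrist"); D=[];
for i in range(4):
    im,d=bot.read_camera("wrist"); D.append(d)
W=cloud("wrist",np.median(D,0),c); B=W.reshape(-1,3); B=B[~np.isnan(B[:,0])]
dr=np.array([-.1338,.991]); x=np.array([.991,.1338]); o=np.array([.5762,-.0622])
S=np.c_[(B[:,:2]-o)@x,(B[:,:2]-o)@dr,B[:,2]]*1000
p=S[(S[:,2]>122)&(S[:,2]<140)&(np.hypot(S[:,0],S[:,1]-5)<60)]; j=cv2.minEnclosingCircle(p[:,:2].astype(np.float32)); J=np.array(j[0]); print("lid",j)
a=S[:,:2]@[1,1]/2**.5; b=S[:,:2]@[-1,1]/2**.5
T=(S[:,2]>64)&(S[:,2]<69)
for n,u,w in(("right",a,b),("left",b,a)):
    m=T&(w<6)&(w>-20)&(u>20)&(u<60); print(n,np.histogram(u[m],np.arange(28,50,1)))
    print(" w extent",np.round(np.percentile(w[m],[1,99]),1)," lid u",J@[1 if n=="right" else -1,1]/2**.5)
for h in(40,50,58,62,66):
    m=(abs(S[:,2]-h)<3)&(np.hypot(*(S[:,:2]-J).T)<33); q=S[m]
    if len(q)>5: print("body z",h,len(q),np.round(np.percentile(np.hypot(*(q[:,:2]-J).T),[10,50,90]),1))
# jar mid sides: body x-range vs y
E
python3 gap.py
```

```text
lid ((1.4986438751220703, 5.337395668029785), 29.928064346313477)
right (array([ 0,  0,  1,  2,  0,  5, 13, 26, 21, 29, 24, 24, 26, 24, 18,  0,  0,
        0,  0,  0,  0]), array([28, 29, 30, 31, 32, 33, 34, 35, 36, 37, 38, 39, 40, 41, 42, 43, 44,
       45, 46, 47, 48, 49]))
 w extent [-16.9   5.8]  lid u 4.833809917422065
left (array([ 0,  0,  1,  2,  4,  0, 12, 23, 26, 25, 24, 25, 23, 26,  9,  0,  0,
        0,  0,  0,  0]), array([28, 29, 30, 31, 32, 33, 34, 35, 36, 37, 38, 39, 40, 41, 42, 43, 44,
       45, 46, 47, 48, 49]))
 w extent [-16.9   5.8]  lid u 2.7144074240570624
body z 40 32 [29.4 29.4 29.7]
body z 50 46 [29.3 29.5 29.7]
body z 58 57 [29.3 29.5 29.7]
body z 62 93 [29.3 29.5 32.1]
body z 66 165 [29.3 30.2 32.7]
```

```bash
cat >> gap.py <<'E'
from scipy.optimize import least_squares
for lo,hi in((36,48),(48,62),(62,80),(80,104),(108,126)):
    m=(S[:,2]>lo)&(S[:,2]<hi)&(np.hypot(*(S[:,:2]-J).T)<31)&(S[:,1]>J[1]+5); q=S[m][:,:2]
    if len(q)<20: print(lo,hi,len(q)); continue
    for r in(29.5,30):
        f=least_squares(lambda c:np.hypot(*(q-c).T)-r,J,loss="soft_l1",f_scale=.3)
        print(lo,hi,len(q),r,np.round(f.x,2),"arc x",np.round([q[:,0].min(),q[:,0].max()],1),"rms",np.sqrt(np.mean(f.fun**2)).round(2))
E
python3 gap.py | tail -10
```

```text
36 48 67 29.5 [1.34 5.02] arc x [-25.7  30.4] rms 0.16
36 48 67 30 [1.33 4.5 ] arc x [-25.7  30.4] rms 0.15
48 62 142 29.5 [1.35 5.05] arc x [-25.7  30.7] rms 0.21
48 62 142 30 [1.35 4.5 ] arc x [-25.7  30.7] rms 0.2
62 80 284 29.5 [1.42 5.07] arc x [-25.6  30.6] rms 0.28
62 80 284 30 [1.33 4.51] arc x [-25.6  30.6] rms 0.27
80 104 496 29.5 [1.36 4.9 ] arc x [-25.7  30.7] rms 0.49
80 104 496 30 [1.3  4.32] arc x [-25.7  30.7] rms 0.49
108 126 387 29.5 [1.47 5.13] arc x [-25.8  30.8] rms 0.17
108 126 387 30 [1.39 4.56] arc x [-25.8  30.8] rms 0.16
```

The jar is tight and upright, and nothing else has moved. It rests on one V face, about 1.3 mm off the centreline. It is held at snug force, and prising it would risk the glass, so I'll hand in.

```bash
python3 -c "
from h import *
s=bot.read_state(); print(s['time'],s['wrist_force']); print(bot.finish_job())"
```

```text
24.675 [ 0.57781556  0.30736349 -0.61300646]
the job is handed in; nothing more can be done
None
```

The jar is standing upright in the vice and clamped snugly. However, it rests on only one face of the V-stop, about 1.3 mm off the centreline. I handed the job in at about 24.7 s of the 72 s allowed.

**What I did:** I lifted the jar by its lid and stood it on the bed, 1.7 mm from the seat. I then gripped the crank sleeve and wound it clockwise from about 0.76 to 4.02 rad without letting go. The push was about 3.9 N turning free and 4.7 N sliding the jar. It then rose sharply, and I stopped at an average of 8.6 N. That is about 4.5 N over the drag, or roughly 27 N at the jaw. I eased off, let go and moved clear.

**Last checks:**
- **Crank:** it stayed at about 4.01 rad after I let go.
- **Jar:** it is upright to within the measurement.
- **Other things:** the bowl, spoon holder and striker are within about 1 mm of where they were. The robot is touching nothing.

**What did not fully agree:**
- **Contact with the stop:** depth measurements show the jar touching the V face on its +x side, with a gap of about 1.6 mm on the other side.
- **Position along the vice:** the jar sits about 5 mm past the seat, just short of the stated 6 to 18 mm. My fit of the V puts full home at about 6.2 mm.

I left it like that because the clamping force was right, and nudging clamped glass seemed the greater risk.

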